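Fasten the drive cover of the tube roller mixer

TASK

The drive cover of the tube roller mixer has just been put back and its two quarter-turn screws are still open. Take the yellow-handled key and, with the key and not with the gripper itself, turn both screws clockwise until they are fully tight, each brass bar in line with its green marks. Then stand the key upright on the round red pad again, leaving everything else on the bench where it is.

Things in the scene. Friction and masses are not known exactly. Their poses are not given: they have to be found in the camera images.
- mixer: dark blue tube roller mixer, fixed. Origin: at bench height under the middle of its drive housing (110 mm along x, 300 mm along y), whose grey top cover is 100 mm above the bench; screws on the cover at x = 0, y = +95 mm (left) and -95 mm (right). Grey rollers (tops at 74 mm) run along +x behind the housing to an end plate, 85 mm high, at x = 280 mm; two tubes lie on them.
- left_screw (a joint): turn of the left screw, rad: 0 = fully open, bar across the cover (along the mixer's x); grows clockwise seen from above; 1.571 = stop, fully tight, bar along the cover's long side (mixer's y), in line with its two green marks. Stays where it is left (friction about 0.06 N m).
- right_screw (a joint): turn of the right screw, rad: 0 = fully open, bar across the cover (along the mixer's x); grows clockwise seen from above; 1.571 = stop, fully tight, bar along the cover's long side (mixer's y), in line with its two green marks. Stays where it is left (friction about 0.06 N m).
- left_screw_bar (a point): brass bar head of the left cover screw: 26 mm long, 7 mm wide, 10 mm high (rounded top), on a dark steel disc of 40 mm diameter, 3 mm thick. Origin: on the screw's axis at the foot of the bar, on top of the disc (103 mm above the bench). x lies along the bar and turns with it, z up.
- right_screw_bar (a point): brass bar head of the right cover screw: 26 mm long, 7 mm wide, 10 mm high (rounded top), on a dark steel disc of 40 mm diameter, 3 mm thick. Origin: on the screw's axis at the foot of the bar, on top of the disc (103 mm above the bench). x lies along the bar and turns with it, z up.
- key: loose key, 160 g, 86 mm high, upright on the red pad. Origin: centre of its underside. Foot 40 (x) x 32 (y) x 22 mm, its underside slot 32 (x) x 10 x 14 mm deep goes over a bar until the foot rests on the steel disc: key and bar origins then meet. Yellow flat handle from 46 to 86 mm height, 56 mm long (x, along the slot), 16 mm thick (y): grip across its thickness. A half turn gives the same key.
- pad: round red pad, 100 mm diameter, 3 mm thick, fixed to the bench. Origin: centre of its underside, at bench height.
- tube_a: capped sample tube, 16 mm diameter, 100 mm long, red cap, lying on the mixer's rollers; to be left alone. Origin under its middle.
- tube_b: the same with a blue cap; to be left alone.
- mouse: black computer mouse 100 x 58 x 30 mm; to be left alone. Origin: centre of its underside.
- tip_box: blue box of pipette tips with a clear lid, 85 x 120 x 58 mm; to be left alone. Origin: centre of its underside.
- jar: specimen jar with a yellow cap, 60 mm diameter, 75 mm high; to be left alone. Origin: centre of its underside.
- rack: green rack with capped tubes, 200 x 70 mm, 104 mm high; to be left alone. Origin: centre of its underside.
- screwdriver: screwdriver with a red handle lying on the bench, does not fit these screws; to be left alone. Origin: underside of its middle.

How it is judged:
On the way, in this order (a step that is already met when the one before it is completed fails the run):
1. one screw tight, with the key seated on it (((value of joint left_screw above 1.3 rad and distance between key and left_screw_bar below 0.01 m) or (value of joint right_screw above 1.3 rad and distance between key and right_screw_bar below 0.01 m))), for 0.1 s.
2. both screws tight, with the key seated on one of them (value of joint each of left_screw, right_screw above 1.3 rad and ((value of joint left_screw above 1.3 rad and distance between key and left_screw_bar below 0.01 m) or (value of joint right_screw above 1.3 rad and distance between key and right_screw_bar below 0.01 m))), for 0.1 s.
At the end, for the whole second after the job is handed in: Both screws are turned to at least 1.3 rad (stop at 1.571), and the key stands upright (within 0.1 rad) and still on the red pad, its origin within 40 mm of the pad's centre and under 10 mm above the bench (value of joint each of left_screw, right_screw above 1.3 rad and horizontal distance between key and pad below 0.04 m and angle between key's own z axis and vertical below 0.1 rad and height (world z) of key below 0.01 m and linear speed of key below 0.02 m/s); the robot touches nothing.
It fails at once if the gripper or arm pushes a screw head itself (contact force between any of the fingers, the arm and left_screw above 1 N or contact force between any of the fingers, the arm and right_screw above 1 N).
It fails at once if a bystander moved by more than 30 mm (distance of any of tube_a, tube_b, mouse, tip_box, jar, rack, screwdriver from where it was at the start of the episode above 0.03 m).
It also fails if it takes over 58 s, if anything falls off the work surface, if the arm or the gripper's body presses on something with over 40 N, if the wrist force passes 120 N, or if a joint passes its speed limit or range.

ROBOT

A 6-joint arm with a two-finger parallel gripper is mounted at the origin on the work surface. World frame = base frame: x ahead of the robot, y to its left, z up, the work surface at z = 0. Lengths are in m, angles in rad, forces in N, time in s.
With the tool pointing down it reaches from about 0.4 to 0.825 m from the base axis. Payload 7 kg.
Tool frame: the origin (TCP) lies midway between the tips of the shut fingers; the grasp point (between the pads) lies 19 mm behind it; z points along the fingers, y is the line along which they close (so a half turn about z gives the same grasp; the last joint's range is limited). The gripper opens to 85 mm and grips with 20 to 120 N. Pads are 22 mm wide; open, the fingers measure 114 mm over their backs; the gripper's body (76 mm by 85 mm) begins 54 mm behind the grasp point. The pads swing forward as they close: fully open they stand 13 mm farther back than shut.
Start: joints at [-0.875, 0.359, 0.012, 0, -1.224, -0.288], TCP at [0.268, -0.62, 0.231] pointing down, gripper open.
Joint ranges: [-3.07, 3.07], [-1.43, 2.12], [-1.02, 1.25], [-3.03, 1.67], [-3.05, -0], [-3.03, 3.03]. Speed limits (rad/s): [2.39, 2.39, 3.01, 3.14, 3.14, 3.14].

INTERFACE

Orientations are given as a rotation vector (axis times angle).
In Python, from rig import telemetry, eyes, order gives the robot as it stands.
- The arm moves only by the tool move_arm, never from a script. Its argument "steps" is one flat list of numbers, 5 for each row, row after row: the finger opening in mm, from 0 to 85.4, then the shift along the tool's x, y, z in mm, then the turn about the tool's z in degrees. A call has 1 to 20 rows; each row shifts and turns the commanded pose from where the row before left it, along the tool's axes as they then stand; what a row does not reach is not made up. A row lasts 1/10 s, in which the tool goes at most 50 mm and 8.59 degrees, less where a joint would pass 70% of its speed; a pose out of reach is approached as far as the arm can. A call with a gripper value outside its range is refused whole. The fingers move at their own pace and stop on an object; the grip force is fixed at half the most. Time passes only in rows, so rows that do not move let the fingers close. It gives the time, the measured TCP pose, the force, the opening and the grip force at its end, in the units of the state.
- telemetry.sense(): the state, without advancing time (a new reading comes with each control period).
- eyes.get_image(name): name is "scene" or "top" or "wrist"; returns a dict with "frame" (420x560x3 uint8, blue, green, red), "K" (3x3 intrinsics, pixels), "rvec" (rotation vector, rad) and "tvec" (3), from world to camera coordinates, as OpenCV has them; the wrist camera has in their place "tool_from_camera" (4x4, takes a point from camera to tool coordinates, whose origin is the TCP and whose axes are the flange's). Camera axes: x right, y down, z forward; pixel columns grow to the right and rows downward; lengths in m; the calibration is good to about 2 mm. A picture is of the moment at which its call begins: read the wrist's pose just before it. There is no depth.
- order.hand_in(): hands the job in; it is judged then, once.
The state is a dict: "clock": time; "qpos": joint angles; "dq": joint speeds; "tau": joint torques, N m; "position": TCP position; "tool_rot": TCP orientation; "force": force on the tool from outside, world axes, zero at the start; "wrist_torque": the same for the moment, N m; "gripper_width": opening from 0.0 (shut) to 1.0 (fully open); "grip_force": force on a finger pad.
Only numpy, scipy, OpenCV 4.12 (cv2) and the standard library are available. Lean on these libraries where they do the work, as an engineer would, in place of code of your own. Each camera call takes 0.05 s, during which the arm holds its last target. There are 200 camera calls.

## Working session

There is one attempt and no reset: what is moved stays moved. The work goes in short steps, Python scripts to look and compute and a tool call to move; the robot and the scene stay as the last step left them, time stands still between calls to the robot, and variables do not carry over. Pictures are saved under pics/ and viewed, at most 10 in all, crops included, and the job is handed in when it is done.

Besides the shell and the picture viewer there is one more tool, called by a JSON object that holds its "op" and its "data". move_arm: Moves the arm, as the interface text tells. Its arguments: {"type":"object","properties":{"steps":{"type":"array"}},"required":["steps"]}

```bash
mkdir -p pics
cat > h.py <<'E'
import cv2,numpy as np
from rig import telemetry,eyes,order
R=lambda v:cv2.Rodrigues(np.array(v,float))[0]
def cam(name):
    s=telemetry.sense(); d=eyes.get_image(name)
    if name=="wrist":
        T=np.eye(4);T[:3,:3]=R(s["tool_rot"]);T[:3,3]=s["position"]
        M=T@np.array(d["tool_from_camera"]); Rc=M[:3,:3];o=M[:3,3]
    else:
        Rc=R(np.ravel(d["rvec"])).T;o=-Rc@np.ravel(d["tvec"])
    return d["frame"],np.array(d["K"]),Rc,o
def ray(c,px):
    r=c[2]@np.linalg.inv(c[1])@np.array([px[0],px[1],1.]);return c[3],r/np.linalg.norm(r)
def onz(c,px,z):
    o,r=ray(c,px);return o+r*(z-o[2])/r[2]
def proj(c,p):
    q=c[1]@(c[2].T@(np.array(p)-c[3]));return q[:2]/q[2]
def tri(rs):
    A=sum(np.eye(3)-np.outer(r,r) for o,r in rs);b=sum((np.eye(3)-np.outer(r,r))@o for o,r in rs)
    return np.linalg.solve(A,b)
E
python3 - <<'E'
from h import *
for n in("top","scene"):
    c=cam(n);cv2.imwrite(f"pics/{n}.png",cv2.resize(c[0],(800,600)));print(n,c[3])
s=telemetry.sense();print(s)
E
```

```text
top [ 0.47255424 -0.03004019  1.37369594]
scene [ 1.60652798 -0.52391775  1.16872985]
{'clock': 0.1, 'qpos': array([-8.74944337e-01,  3.59316936e-01,  1.11727905e-02, -3.14784179e-04,
       -1.22408774e+00, -2.88081876e-01]), 'dq': array([-0.00018146, -0.00128844,  0.00413322,  0.00134169, -0.00018395,
        0.00052692]), 'tau': array([-1.89093313e-03, -5.84762692e+01,  2.94110584e+01,  6.95457727e+00,
       -3.15634970e-03,  1.40643134e-06]), 'position': array([ 0.26748489, -0.61928504,  0.23046487]), 'tool_rot': array([ 6.35845863e-01, -3.07614665e+00, -2.20686129e-03]), 'force': array([-0.55328754,  0.4012489 , -0.54630968]), 'wrist_torque': array([ 0.03201731, -0.01696155,  0.0629949 ]), 'grip_force': 0.0, 'gripper_width': 1.003355956888248}
```

View pics/top.png

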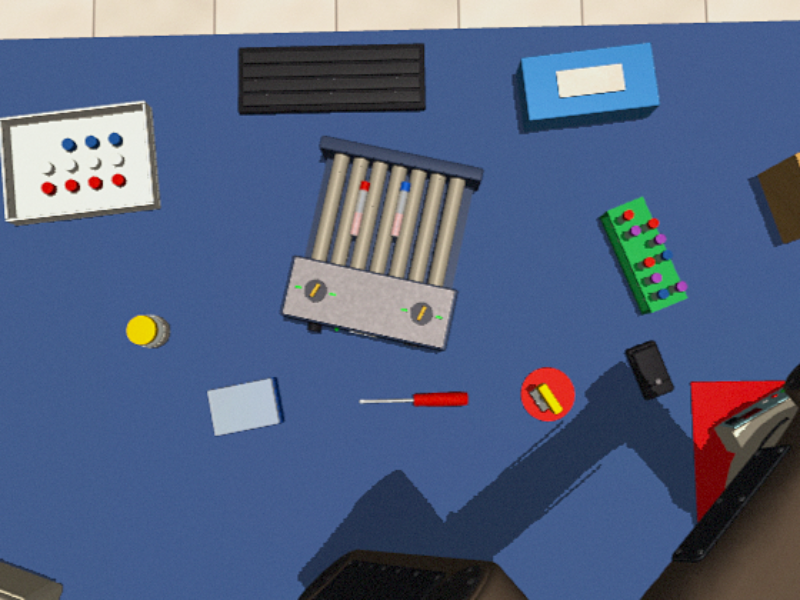

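View pics/scene.png

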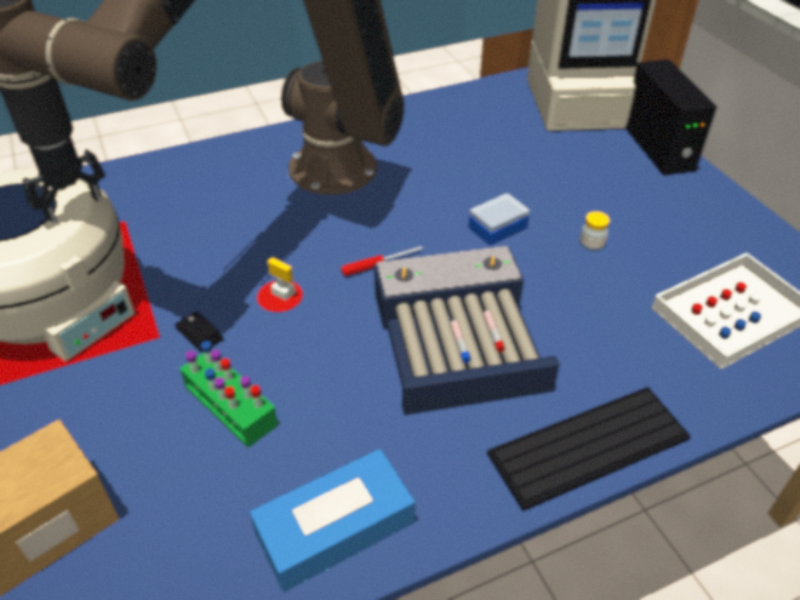

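The top view shows the pad at (548,394) with the key's yellow handle at (550,399), and the screws at (316,290) and (421,313) (800x600 pixels). The bars appear slightly turned from the mixer's x. The scene view shows the key at (280,270) and the screws at (403,274) and (492,262). Next I measure by colour.

```bash
cat > m.py <<'E'
from h import *
def blobs(c,lo,hi,box,amin=4):
    x0,y0,x1,y1=[int(v*.7) for v in box]
    hsv=cv2.cvtColor(c[0],cv2.COLOR_BGR2HSV);m=cv2.inRange(hsv,lo,hi)
    k=np.zeros_like(m);k[y0:y1,x0:x1]=m[y0:y1,x0:x1]
    n,l,st,ce=cv2.connectedComponentsWithStats(k)
    out=[]
    for i in np.argsort(-st[1:,4])+1:
        if st[i,4]>=amin:
            pts=np.argwhere(l==i)[:,::-1].astype(np.float32);out.append((st[i,4],ce[i],pts))
    return out
E
python3 - <<'E'
from m import *
t=cam("top");s=cam("scene")
Y=((20,120,90),(35,255,255));G=((45,90,80),(75,255,255));B=((10,110,90),(30,255,255))
def sh(n,b):
    for a,c,p in b[:4]:print(n,a,c.round(1),cv2.minAreaRect(p))
ky=blobs(t,*Y,(515,360,580,425));ks=blobs(s,*Y,(255,245,305,300))
sh("key top",ky);sh("key scene",ks)
print("key handle tri",tri([ray(t,ky[0][1]),ray(s,ks[0][1])]),"onz.086",onz(t,ky[0][1],.086))
rect=cv2.boxPoints(cv2.minAreaRect(ky[0][2]));print("handle corners",[onz(t,p,.086)[:2].round(4) for p in rect])
def redc(c,box):
    b=[p for m in (((0,120,80),(8,255,255)),((172,120,80),(180,255,255))) for a,_,p in blobs(c,*m,box)]
    b+= [p for a,_,p in blobs(c,*Y,box)]
    return cv2.fitEllipse(cv2.convexHull(np.vstack(b)))
e=redc(t,(515,360,580,425));print("pad top",e,onz(t,e[0],.003))
b=[p for m in (((0,120,60),(8,255,255)),((172,120,60),(180,255,255))) for a,_,p in blobs(s,*m,(250,260,308,315))]
e2=cv2.fitEllipse(cv2.convexHull(np.vstack(b)));print("pad scene",e2,onz(s,e2[0],.003),"tri",tri([ray(t,e[0]),ray(s,e2[0])]))
for nm,bt,bs in(("L",(285,268,345,310),(470,245,520,280)),("R",(395,290,450,335),(378,258,430,292))):
    x=blobs(t,*B,bt);y=blobs(s,*B,bs);sh(nm+" bar top",x);sh(nm+" bar scene",y)
    if x and y:print(nm,"tri",tri([ray(t,x[0][1]),ray(s,y[0][1])]),"onz",onz(t,x[0][1],.112))
    g=blobs(t,*G,bt,2);sh(nm+" green",g);print([onz(t,q[1],.1).round(4) for q in g])
c=np.hstack([cv2.resize(t[0][y:y+42,x:x+46],None,fx=8,fy=8,interpolation=cv2.INTER_CUBIC) for x,y in((200,182),(272,198))])
cv2.imwrite("pics/scr.png",c)
E
```

```text
key top 153 [384.7 278.8] ((384.3726806640625, 279.0875244140625), (23.330686569213867, 7.519382476806641), 55.491477966308594)
key scene 195 [195.4 188.1] ((195.3254852294922, 188.01414489746094), (20.397003173828125, 11.16978645324707), 29.05460548400879)
key handle tri [ 0.40792951 -0.26740168  0.07475985] onz.086 [ 0.4083241  -0.26576434  0.086     ]
handle corners [array([ 0.4264, -0.2416]), array([ 0.4367, -0.2573]), array([ 0.3888, -0.2884]), array([ 0.3786, -0.2727])]
pad top ((382.8525085449219, 275.70703125), (36.338191986083984, 37.736358642578125), 153.7281494140625) [ 0.41234802 -0.27644308  0.003     ]
pad scene ((195.3640594482422, 206.72305297851562), (21.634340286254883, 31.510351181030273), 82.13855743408203) [ 0.41249947 -0.27646785  0.003     ] tri [ 0.41234801 -0.27645262  0.0028609 ]
L bar top 33 [219.9 202.8] ((219.96151733398438, 202.8076934814453), (3.0508511066436768, 10.261953353881836), 33.6900634765625)
L bar scene 16 [344.1 182.8] ((344.0, 182.5), (5.0, 2.0), 90.0)
L tri [0.60267679 0.14017536 0.10843689] onz [0.60249113 0.14007668 0.112     ]
L green 9 [208.2 200.4] ((208.0, 200.5), (1.0, 4.0), 90.0)
L green 8 [232.  205.5] ((232.0, 205.5), (4.0, 1.0), -0.0)
[array([0.6102, 0.171 , 0.1   ]), array([0.5965, 0.1114, 0.1   ])]
R bar top 33 [294.7 218.6] ((294.70001220703125, 218.6000213623047), (2.683281421661377, 10.28591251373291), 26.56505012512207)
R bar scene 21 [282.3 190.7] ((282.5, 191.0), (6.0, 3.0), 90.0)
R tri [ 0.56035358 -0.04490617  0.10925001] onz [ 0.5601952  -0.04479986  0.112     ]
R green 9 [282.2 216.4] ((282.0, 216.5), (1.0, 4.0), 90.0)
R green 9 [306.8 221.6] ((307.0, 221.5), (4.0, 1.0), 0.0)
[array([ 0.5669, -0.0139,  0.1   ]), array([ 0.5531, -0.0748,  0.1   ])]
```

View pics/scr.png

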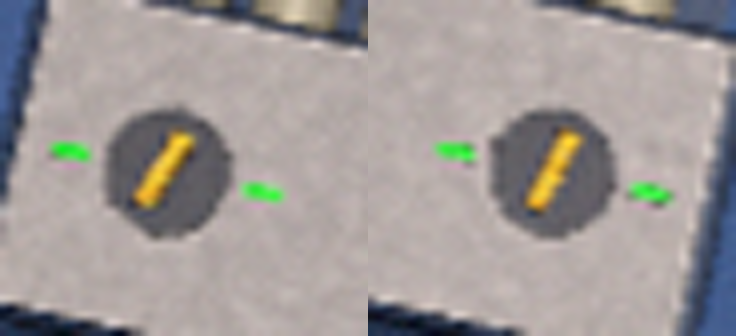

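The crop shows bars on both discs turned slightly clockwise of the mixer's x, with green marks either side. The geometry checks out: screws 190 mm apart, pad height 2.9 mm, bars at about 108 mm. Next I get the tool frame and the shift to a viewing pose over the key.

```bash
cat >> h.py <<'E'
def wrap(a,p=180.): return (a+p/2)%p-p/2
def plan(target,yaw):
    """shift in tool axes (mm) to target, and turn about tool z (deg) so tool x has world yaw (mod 180)"""
    s=telemetry.sense();T=R(s["tool_rot"]);y=np.degrees(np.arctan2(T[1,0],T[0,0]))
    print("pos",s["position"].round(4),"toolx yaw",y.round(2),"down",T[:,2].round(4),"q6",np.degrees(s["qpos"][5]).round(1),"t",s["clock"])
    print("shift mm",(T.T@(np.array(target)-s["position"])*1000).round(1),"turn about tool z",-wrap(yaw-y).round(2))
E
python3 - <<'E'
from h import *
plan([.408,-.266,.231],33)
d=eyes.get_image("wrist");print(d["tool_from_camera"].round(3))
E
```

```text
pos [ 0.2676 -0.6194  0.2307] toolx yaw -156.64 down [-5.e-04  9.e-04 -1.e+00] q6 -16.5 t 0.2
shift mm [-269.1  268.7   -0. ] turn about tool z -9.64
[[ 0.    -0.951 -0.308  0.079]
 [ 1.     0.     0.    -0.001]
 [ 0.    -0.308  0.951 -0.142]
 [ 0.     0.     0.     1.   ]]
```

{"op": "move_arm", "data": {"steps": [85,-15,15,0,0,85,-29,29,0,0,85,-35,35,0,0,85,-35,35,0,0,85,-35,35,0,0,85,-35,35,0,0,85,-35,35,0,0,85,-30,30,10,0,85,-20,20,10,0,85,0,0,10,-5,85,0,0,0,-4.6,85,0,0,0,0,85,0,0,0,0]}}

```text
clock: 1.55
position: [0.408, -0.2661, 0.2015]
tool_rot: [-0.888, 3.013, -0.0]
force: [0.4, -0.0, 0.0]
gripper_width: 0.989
grip_force: 0.0
```

Run:
```python
from m import *
plan([.408,-.266,.2],33)
w=cam("wrist");cv2.imwrite("pics/w1.png",w[0]);np.savez("w1.npz",*w)
for a,c,p in blobs(w,(20,120,90),(35,255,255),(0,0,800,600),30)[:3]:
    r=cv2.minAreaRect(p);print(a,c,r,[onz(w,q,.086)[:2].round(4) for q in cv2.boxPoints(r)])
```

```text
pos [ 0.408  -0.2661  0.2015] toolx yaw -147.17 down [ 4.e-04 -1.e-04 -1.e+00] q6 -47.3 t 1.55
shift mm [-0.   0.1  1.5] turn about tool z -0.17
1418 [278.22566996 201.29196051] ((278.5, 201.0), (74.0, 19.0), 90.0) [array([ 0.3816, -0.291 ]), array([ 0.3738, -0.2788]), array([ 0.4246, -0.2452]), array([ 0.4331, -0.2583])]
```

View pics/w1.png

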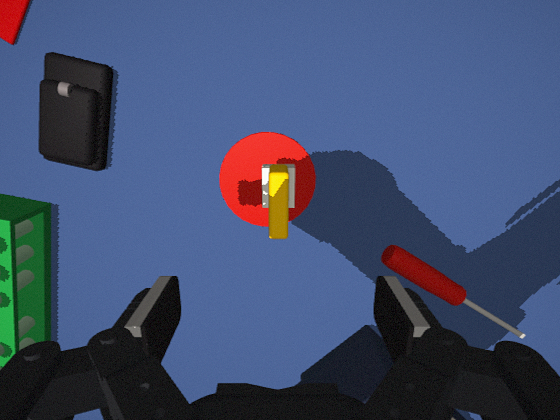

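The wrist view shows the key's handle along the image columns at rows 164–238, column 278, already in line with the tool. The far top edge is at row 238. The bystanders are clear of the fingers. Now I lower for a second view.

{"op": "move_arm", "data": {"steps": [60,1,0,20,0,60,1,0,30,0,60,0,0,20,0,60,0,0,0,0,60,0,0,0,0]}}

```text
clock: 2.1
position: [0.4064, -0.2675, 0.1318]
tool_rot: [0.89, -3.013, 0.0]
force: [0.2, 0.4, 1.5]
gripper_width: 0.703
grip_force: 0.0
```

Run:
```python
from m import *
z=np.load("w1.npz");w1=tuple(z[k] for k in z.files)
plan([.4054,-.267,.05],33)
w=cam("wrist");cv2.imwrite("pics/w2.png",w[0]);np.savez("w2.npz",*w)
far=[]
for c in(w1,w):
    a,ce,p=blobs(c,(20,120,90),(35,255,255),(0,0,800,600),30)[0]
    b=p[:,1].max();e=p[p[:,1]>b-3];q=np.array([(e[:,0].min()+e[:,0].max())/2,b+.5]);far.append(ray(c,q));print(q,e[:,0].min(),e[:,0].max())
    r=cv2.minAreaRect(p);print(r)
f=tri(far);print("far top edge",f,"centre",f-np.array([np.cos(np.radians(33)),np.sin(np.radians(33)),0])*.028)
```

```text
pos [ 0.4064 -0.2675  0.1318] toolx yaw -147.1 down [-3.e-04 -4.e-04 -1.e+00] q6 -47.0 t 2.1
shift mm [ 0.5  1.  81.8] turn about tool z -0.1
[278.  238.5] 269.0 287.0
((278.5, 201.0), (74.0, 19.0), 90.0)
[279.  284.5] 268.0 290.0
((279.0, 234.5), (99.0, 26.0), 90.0)
far top edge [ 0.42847362 -0.25244714  0.08883824] centre [ 0.40499085 -0.26769704  0.08883824]
```

View pics/w2.png

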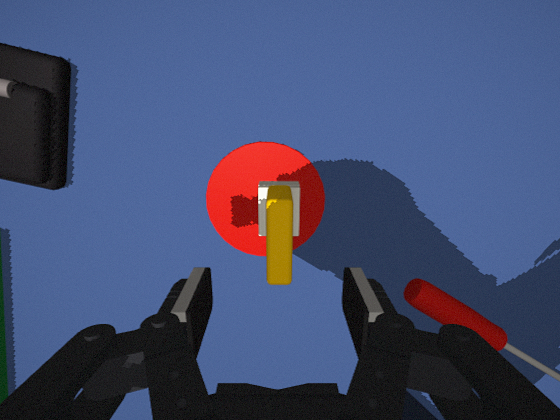

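The second view shows the top edge at 88.8 mm (86 + 3 mm pad, which fits). The key sits between the open fingers, 1.3 mm off along tool x. I grasp and lift.

{"op": "move_arm", "data": {"steps": [60,1.3,0.6,20,0,60,0,0,30,0,60,0,0,22,0,60,0,0,10,0,60,0,0,0,0,0,0,0,0,0,0,0,0,0,0,0,0,0,0,0,0,0,0,0,0,0,0,0,0,0]}}

```text
clock: 3.15
position: [0.4056, -0.2675, 0.0504]
tool_rot: [-0.892, 3.011, -0.002]
force: [0.1, 1.6, 7.5]
gripper_width: 0.177
grip_force: 59.9
```

Run:
```python
from h import *
plan([.405,-.2677,.25],33)
s=telemetry.sense();print(s["gripper_width"],s["grip_force"])
```

```text
pos [ 0.4056 -0.2675  0.0504] toolx yaw -147.01 down [ 1.7e-03 -6.0e-04 -1.0e+00] q6 -46.9 t 3.15
shift mm [ 4.000e-01 -1.000e-01 -1.996e+02] turn about tool z -0.01
0.1770632070631541 59.9427445884794
```

{"op": "move_arm", "data": {"steps": [0,0,0,-10,0,0,0,0,-30,0,0,0,0,-40,0,0,0,0,-40,0,0,0,0,-40,0,0,0,0,-30,0,0,-20,3,0,0,0,-40,7,0,0,0,-45,9,0,0,0,-45,9,0,0,0,-45,9,0,0,0,-45,9,0,0,0,-30,5,0,0,0,-10,0,0,0]}}

```text
clock: 4.55
position: [0.6134, -0.0699, 0.239]
tool_rot: [0.894, -3.011, -0.001]
force: [-0.7, -1.0, -1.2]
gripper_width: 0.18
grip_force: 59.7
```

{"op": "move_arm", "data": {"steps": [0,0,0,0,4,0,0,0,0,8,0,0,0,0,8,0,0,0,0,8,0,0,0,0,8,0,0,0,0,8,0,0,0,0,8,0,0,0,0,6,0,0,0,0,2,0,0,0,0,0,0,0,0,0,0]}}

```text
clock: 5.65
position: [0.6115, -0.0725, 0.2396]
tool_rot: [-0.733, -3.055, -0.0]
force: [-0.4, 0.3, -0.9]
gripper_width: 0.18
grip_force: 59.7
```

Run:
```python
from m import *
plan([.613,-.072,.24],-27)
s=telemetry.sense();print(np.degrees(s["qpos"]).round(1),s["gripper_width"],s["grip_force"])
w=cam("wrist");cv2.imwrite("pics/w3.png",w[0]);np.savez("w3.npz",*w)
print(proj(w,[.5603,-.0449,.112]))
```

```text
pos [ 0.6115 -0.0725  0.2396] toolx yaw 153.01 down [-1.e-04  1.e-04 -1.e+00] q6 -128.4 t 5.65
shift mm [-1.1  1.1 -0.4] turn about tool z 0.01
[  11.4   14.7   -6.5   -0.   -68.8 -128.4] 0.18004245990116596 59.65307981707156
[279.49202627 131.65536243]
```

View pics/w3.png

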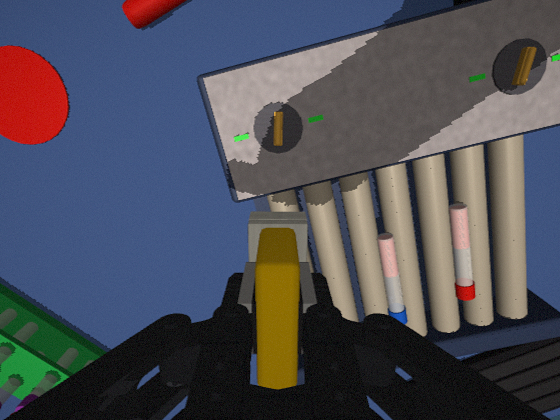

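The wrist view shows the right bar at (278,128) on its disc, almost vertical in the image, and the left bar at (523,66). The held key is straight, with its foot at (278,235). Turning further clockwise from here would run joint 6 out of range, so I'll turn back half a turn. First I measure.

```bash
cat > bar.py <<'E'
from m import *
def bars(w,boxes):
    for n,bx in boxes:
        q=blobs(w,(12,110,50),(32,255,255),[v/.7 for v in bx],30)
        if not q:print(n,"none");continue
        P=np.array([onz(w,x,.113)[:2] for x in q[0][2]],np.float32)
        r=cv2.minAreaRect(P*1000);b=cv2.boxPoints(r);e=[b[1]-b[0],b[2]-b[1]];e=max(e,key=np.linalg.norm)
        v,_,V=np.linalg.svd(P-P.mean(0),full_matrices=False)[0:3]
        print(n,q[0][0],"px",q[0][1].round(1),"rect ctr",np.round(r[0],1),np.round(r[1],1),"yaw rect",wrap(np.degrees(np.arctan2(e[1],e[0]))).round(1),"pca",wrap(np.degrees(np.arctan2(V[0,1],V[0,0]))).round(1))
        g=blobs(w,(45,90,40),(75,255,255),[(bx[0]-50)/.7 if bx[0]>50 else 0,(bx[1]-50)/.7 if bx[1]>50 else 0,(bx[2]+50)/.7,(bx[3]+50)/.7],8)
        print("  green",[(int(k[0]),onz(w,k[1],.1)[:2].round(4).tolist()) for k in g[:3]])
E
python3 - <<'E'
from bar import *
z=np.load("w3.npz");w=tuple(z[k] for k in z.files)
bars(w,[("R",(250,95,310,160)),("L",(490,35,555,100))])
E
```

```text
R 313 px [277.9 128.6] rect ctr [557.2 -45.1] [ 7.  25.5] yaw rect -26.7 pca -28.0
  green [(84, [0.5649, -0.015]), (80, [0.5508, -0.0752])]
L 556 px [523.8  65.4] rect ctr [599.4 135.8] [10.9 26. ] yaw rect -33.1 pca -35.0
  green [(98, [0.594, 0.1097]), (52, [0.6073, 0.1672])]
```

{"op": "move_arm", "data": {"steps": [0,0,0,0,-4,0,0,0,0,-8,0,0,0,0,-8,0,0,0,0,-8,0,0,0,0,-8,0,0,0,0,-8,0,0,0,0,-8,0,0,0,0,-8,0,0,0,0,-8,0,0,0,0,-8,0,0,0,0,-8,0,0,0,0,-8,0,0,0,0,-8,0,0,0,0,-8,0,0,0,0,-8,0,0,0,0,-8,0,0,0,0,-8,0,0,0,0,-8,0,0,0,0,-8,0,0,0,0,-8]}}

```text
clock: 7.7
position: [0.6118, -0.0723, 0.2394]
tool_rot: [2.84, -1.344, -0.0]
force: [0.0, -0.3, -1.1]
gripper_width: 0.18
grip_force: 59.7
```

{"op": "move_arm", "data": {"steps": [0,0,0,0,-8,0,0,0,0,-8,0,0,0,0,-6,0,0,0,0,-2,0,-20,0,0,0,0,-35,0,0,0,0,-35,0,10,0,0,-22,0,10,0,0,-8,0,0,0,0,0,0,0,0,0,0,0,0,0]}}

```text
clock: 8.8
position: [0.5062, -0.0176, 0.2201]
tool_rot: [-3.055, 0.733, -0.002]
force: [0.3, -0.2, -0.9]
gripper_width: 0.176
grip_force: 59.7
```

Run:
```python
from bar import *
plan([.5585,-.045,.22],-27)
print(np.degrees(telemetry.sense()["qpos"]).round(1))
w=cam("wrist");cv2.imwrite("pics/w4.png",w[0]);np.savez("w4.npz",*w)
p=proj(w,[.5585,-.045,.112]);print(p)
x,y=p;bars(w,[("R",(max(x-35,0),max(y-40,0),x+35,y+40))])
z=np.load("w3.npz");w3=tuple(z[k] for k in z.files)
q=blobs(w,(12,110,50),(32,255,255),[v/.7 for v in (x-35,max(y-40,0),x+35,y+40)],30)[0][1]
print("tri",tri([ray(w3,(277.9,128.6)),ray(w,q)]))
```

```text
pos [ 0.5062 -0.0176  0.2201] toolx yaw -26.99 down [ 0.0015  0.     -1.    ] q6 42.7 t 8.8
shift mm [59.   0.7  0.2] turn about tool z 0.01
[ 20.3   5.  -21.2   0.  -63.7  42.7]
[276.91474353 133.5851824 ]
R 360 px [277.5 133.6] rect ctr [557.9 -45.2] [ 6.6 25.4] yaw rect -27.0 pca -27.3
  green [(96, [0.5507, -0.0752]), (94, [0.5648, -0.0149])]
tri [ 0.55796181 -0.04514358  0.10697281]
```

View pics/w4.png

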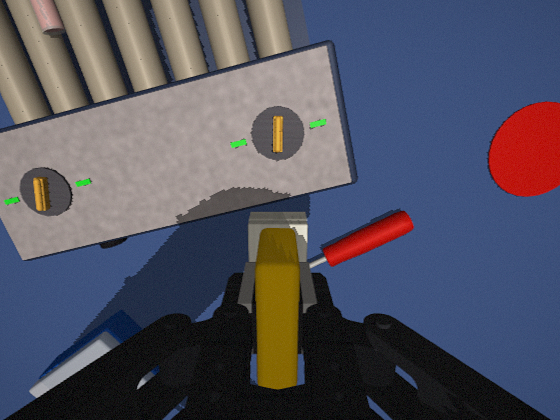

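Bar measured at (0.558, -0.045) from two views, yaw -27°, in agreement with the mid-point of the green marks. I check the key's foot against the tool frame the same way.

Run:
```python
from bar import *
z=np.load("w4.npz");w=tuple(z[k] for k in z.files);print(w[1])
s=telemetry.sense();T=R(s["tool_rot"]);p0=np.array(s["position"])
tl=lambda p:(T.T@(p-p0)*1000).round(1)
zf=p0[2]-.0474+.022
g=cv2.cvtColor(w[0],cv2.COLOR_BGR2HSV)
m=((g[:,:,1]<60)&(g[:,:,2]>110)).astype(np.uint8)[205:262,235:320]
n,l,st,ce=cv2.connectedComponentsWithStats(m)
for i in range(1,n):
    if st[i,4]>60: print("foot part",st[i]+np.array([235,205,0,0,0]))
print("foot near edge L/R",tl(onz(w,(248.5,212.5),zf)),tl(onz(w,(307.5,212.5),zf)))
print("bar",tl(np.array([.558,-.0451,.108])))
```

```text
[[337.86978274   0.         276.87163501]
 [  0.         337.86978274 213.3547629 ]
 [  0.           0.           1.        ]]
foot part [249 224  59  38 850]
foot near edge L/R [ 25.2 -14.1  25.4] [25.2 16.6 25.4]
bar [ 58.3   1.  112. ]
```

{"op": "move_arm", "data": {"steps": [0,15,0,0,0,0,25,0,0,0,0,15,0,10,0,0,3.5,0,20,0,0,0,0,15,0,0,0,0,8,0,0,0,0,0,0,0,0,0,4,0,0,0,0,4,0,0,0,0,0,0,0,0,0,0,0]}}

```text
clock: 9.95
position: [0.5574, -0.0441, 0.1587]
tool_rot: [-3.054, 0.734, -0.001]
force: [-0.3, 0.4, -1.1]
gripper_width: 0.184
grip_force: 59.7
```

{"op": "move_arm", "data": {"steps": [0,0,0,3,0,0,0,0,3,0,0,0,0,2,0,0,0,0,0,0,0,0,0,0,0]}}

```text
clock: 10.45
position: [0.5573, -0.0443, 0.1504]
tool_rot: [3.055, -0.734, 0.0]
force: [-0.0, -0.1, 1.2]
gripper_width: 0.18
grip_force: 59.9
```

{"op": "move_arm", "data": {"steps": [0,0,0,0,4,0,0,0,0,7,0,0,0,0,7,0,0,0,0,7,0,0,0,0,7,0,0,0,0,7,0,0,0,0,7,0,0,0,0,7,0,0,0,0,7,0,0,0,0,7,0,0,0,0,7,0,0,0,0,3,0,0,0,0,2,0,0,0,0,0,0,0,0,0,0]}}

```text
clock: 11.95
position: [0.5581, -0.0439, 0.1505]
tool_rot: [-1.891, 2.507, -0.001]
force: [4.3, 2.2, -1.5]
gripper_width: 0.185
grip_force: 59.6
```

Run:
```python
from h import *
plan([.558,-.0451,.1504],-102.9)
s=telemetry.sense();print(s["force"],s["wrist_torque"])
```

```text
pos [ 0.5581 -0.0439  0.1505] toolx yaw -105.96 down [ 1.7e-03  4.0e-04 -1.0e+00] q6 -31.5 t 11.95
shift mm [ 1.2 -0.2  0.1] turn about tool z -3.06
[ 4.31242136  2.24889869 -1.53834176] [ 0.49278932 -1.47491319  0.05927831]
```

{"op": "move_arm", "data": {"steps": [0,0,0,0,3,0,0,0,0,2,0,0,0,0,0,0,0,0,0,0]}}

```text
clock: 12.35
position: [0.5581, -0.0439, 0.1506]
tool_rot: [-1.78, 2.587, -0.001]
force: [5.1, 0.6, -3.5]
gripper_width: 0.176
grip_force: 59.5
```

Run:
```python
from h import *
plan([.558,-.0451,.1504],-102.9)
s=telemetry.sense();print(s["force"],s["wrist_torque"])
```

```text
pos [ 0.5581 -0.0439  0.1506] toolx yaw -110.93 down [ 1.8e-03  4.0e-04 -1.0e+00] q6 -36.5 t 12.35
shift mm [ 1.1 -0.3  0.2] turn about tool z -8.03
[ 5.12911634  0.63355923 -3.53872735] [ 0.62737716 -2.15595529  0.08000968]
```

{"op": "move_arm", "data": {"steps": [0,0,0,0,-4,0,0,0,0,-3,0,0,0,0,0,0,0,0,-5,0,0,0,0,-10,0,0,0,0,-20,0,0,0,0,-25,0,0,0,0,-10,0,0,-20,6,0,0,0,-40,12,0,0,0,-45,13,0,0,0,-45,13,0,0,0,-40,12,0,0,0,-17,4,0,0,0,0,0,0,0]}}

```text
clock: 13.85
position: [0.5486, 0.1732, 0.2198]
tool_rot: [1.936, -2.473, -0.001]
force: [-0.0, -0.7, -1.6]
gripper_width: 0.178
grip_force: 59.9
```

{"op": "move_arm", "data": {"steps": [0,0,0,0,-4,0,0,0,0,-8,0,0,0,0,-8,0,0,0,0,-8,0,0,0,0,-8,0,0,0,0,-8,0,0,0,0,-8,0,0,0,0,-8,0,0,0,0,-7,0,0,0,0,-3,0,0,0,0,0,0,0,0,0,0]}}

```text
clock: 15.05
position: [0.549, 0.1703, 0.2202]
tool_rot: [3.002, -0.923, -0.001]
force: [0.4, 0.2, -2.5]
gripper_width: 0.178
grip_force: 60.0
```

Run:
```python
from bar import *
plan([.6005,.1385,.22],-33.3)
w=cam("wrist");cv2.imwrite("pics/w5.png",w[0]);np.savez("w5.npz",*w)
p=proj(w,[.6005,.1385,.112]);print(p)
x,y=p;bars(w,[("L",(max(x-35,0),max(y-40,0),x+35,y+40))])
p=proj(w,[.558,-.0451,.112]);print(p)
x,y=p;bars(w,[("R",(max(x-45,0),max(y-40,0),x+45,y+40))])
```

```text
pos [0.549  0.1703 0.2202] toolx yaw -34.19 down [-6.e-04 -3.e-04 -1.e+00] q6 19.1 t 15.05
shift mm [60.5 -2.7  0.2] turn about tool z -0.89
[272.21125562 131.3707971 ]
L 364 px [270.4 131.1] rect ctr [601.5 139.7] [ 7.1 25.2] yaw rect -34.2 pca -33.4
  green [(98, [0.5939, 0.1096]), (92, [0.608, 0.1701])]
[537.99149492  25.65884591]
R 538 px [532.9  27.4] rect ctr [559.1 -41.1] [30.1  7.2] yaw rect 77.0 pca 76.5
  green [(117, [0.5649, -0.0149])]
```

View pics/w5.png

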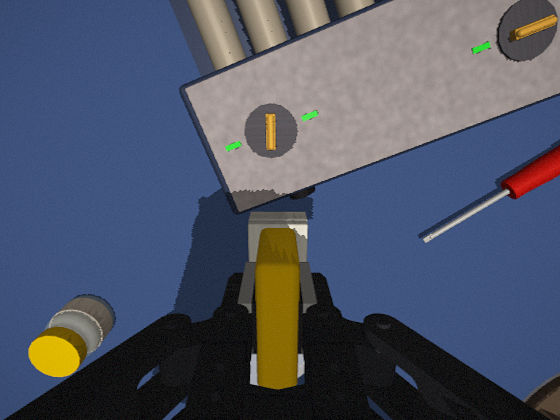

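The right bar is now tight (yaw 77° ≡ -103°, in line with its marks). The left bar is at (270,131), yaw -34°. The key is still straight in the grip. I seat it on the left screw.

{"op": "move_arm", "data": {"steps": [0,15,-2,0,0,0,25,-2.7,0,0,0,15,0,10,0,0,5,0,20,0,0,0,0,15,0,0,0,0,8,0,0,0,0,0,0,0,0,0,4,0,0,0,0,4,0,0,0,0,0,0,0,0,0,0,0]}}

```text
clock: 16.2
position: [0.6016, 0.1416, 0.1597]
tool_rot: [-3.004, 0.919, -0.001]
force: [-0.2, -0.2, -0.5]
gripper_width: 0.179
grip_force: 60.0
```

{"op": "move_arm", "data": {"steps": [0,0,1.2,0,0,0,0,0,0,0,0,0,0,3,0,0,0,0,3,0,0,0,0,3,0,0,0,0,0,0,0,0,0,0,0]}}

```text
clock: 16.9
position: [0.6011, 0.1404, 0.1504]
tool_rot: [-3.004, 0.919, -0.001]
force: [0.3, -1.3, 2.3]
gripper_width: 0.18
grip_force: 60.4
```

{"op": "move_arm", "data": {"steps": [0,0,0,0,4,0,0,0,0,7,0,0,0,0,7,0,0,0,0,7,0,0,0,0,7,0,0,0,0,7,0,0,0,0,7,0,0,0,0,7,0,0,0,0,7,0,0,0,0,7,0,0,0,0,5,0,0,0,0,3,0,0,0,0,2,0,0,0,0,0,0,0,0,0,0,0,0,0,0,0]}}

```text
clock: 18.5
position: [0.6014, 0.1407, 0.1505]
tool_rot: [-1.779, 2.588, -0.0]
force: [2.0, 1.2, 0.1]
gripper_width: 0.181
grip_force: 60.2
```

Run:
```python
from h import *
plan([.601,.1398,.1504],-102.9)
s=telemetry.sense();print(s["force"],s["wrist_torque"],s["grip_force"])
```

```text
pos [0.6014 0.1407 0.1505] toolx yaw -110.98 down [ 9.e-04  4.e-04 -1.e+00] q6 -52.3 t 18.5
shift mm [1.  0.  0.1] turn about tool z -8.08
[1.96314229 1.16633952 0.05946417] [ 0.31365366 -0.92526037  0.07426359] 60.1508128317073
```

{"op": "move_arm", "data": {"steps": [0,0,0,0,-4,0,0,0,0,-3,0,0,0,0,0,0,0,0,-5,0,0,0,0,-15,0,0,0,0,-30,0,0,0,0,-25,0,0,0,0,-10,0,0,20,3,0,0,0,40,7,0,0,0,45,8,0,0,0,45,8,0,0,0,45,8,0,0,0,45,8,0,0,0,45,8,0,0,0,45,8,0,0,0,40,8,0,0,0,35,7,0,0,0,25,5,0,0,0,15,3,0,0]}}

```text
clock: 20.5
position: [0.4118, -0.2729, 0.2339]
tool_rot: [1.929, -2.478, -0.004]
force: [0.4, -0.1, -1.7]
gripper_width: 0.177
grip_force: 60.1
```

{"op": "move_arm", "data": {"steps": [0,0,0,0,4,0,0,0,0,8,0,0,0,0,8,0,0,0,0,8,0,0,0,0,8,0,0,0,0,5,0,0,0,0,2,0,0,0,0,0,0,0,0,0,0]}}

```text
clock: 21.4
position: [0.4135, -0.2715, 0.2345]
tool_rot: [0.892, -3.011, -0.002]
force: [0.3, 0.4, -1.1]
gripper_width: 0.179
grip_force: 60.0
```

Run:
```python
from bar import *
plan([.4123,-.2764,.0505],33)
t=cam("top")
for n,b in(("L",(285,268,345,310)),("R",(395,290,450,335))):
    q=blobs(t,(10,110,90),(30,255,255),b)
    for k in q[:2]:
        P=np.array([onz(t,x,.113)[:2] for x in k[2]]);V=np.linalg.svd(P-P.mean(0),full_matrices=False)[2]
        print(n,k[0],wrap(np.degrees(np.arctan2(V[0,1],V[0,0]))))
w=cam("wrist");cv2.imwrite("pics/w6.png",w[0])
```

```text
pos [ 0.4135 -0.2715  0.2345] toolx yaw -147.0 down [-1.4e-03  6.0e-04 -1.0e+00] q6 -46.5 t 21.4
shift mm [  3.5  -3.7 184. ] turn about tool z -0.0
L 31 75.5347282042971
R 32 77.04363489223016
```

View pics/w6.png

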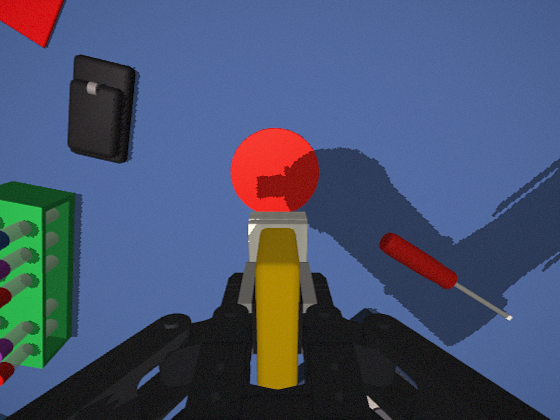

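Both bars lie at about 76–77°, in line with their marks. The pad is at (275,170) and clear, and the key is straight in the grip. I lower it onto the pad.

{"op": "move_arm", "data": {"steps": [0,3.5,-3.7,20,0,0,0,0,45,0,0,0,0,45,0,0,0,0,40,0,0,0,0,20,0,0,0,0,5,0,0,0,0,0,0,0,0,0,3,0,0,0,0,3,0,0,0,0,2,0,0,0,0,1,0,0,0,0,0,0,0,0,0,0,0]}}

```text
clock: 22.8
position: [0.4136, -0.2766, 0.0515]
tool_rot: [-0.891, 3.012, -0.0]
force: [0.6, -0.4, -0.8]
gripper_width: 0.178
grip_force: 60.0
```

{"op": "move_arm", "data": {"steps": [0,0,0,1,0,0,0,0,0.4,0,0,0,0,0,0,0,0,0,0,0]}}

```text
clock: 23.2
position: [0.4137, -0.2767, 0.0504]
tool_rot: [-0.892, 3.012, -0.001]
force: [-1.6, 1.0, 6.2]
gripper_width: 0.178
grip_force: 61.2
```

Contact with the pad (6 N up). I open slowly, let it settle, and go up.

{"op": "move_arm", "data": {"steps": [20,0,0,0,0,30,0,0,0,0,50,0,0,0,0,60,0,0,0,0,60,0,0,0,0,60,0,0,-10,0,60,0,0,-30,0,60,0,0,-40,0,60,0,0,-40,0,60,0,0,-20,0,60,0,0,0,0,60,0,0,0,0]}}

```text
clock: 24.4
position: [0.4135, -0.2765, 0.1907]
tool_rot: [-0.891, 3.011, -0.001]
force: [0.4, -0.6, -0.4]
gripper_width: 0.702
grip_force: 0.0
```

Run:
```python
from h import *
w=cam("wrist");s=cam("scene")
cv2.imwrite("pics/end.png",np.hstack([cv2.resize(w[0],(400,300)),cv2.resize(s[0][130:280,80:280],(400,300))]))
print(telemetry.sense()["position"])
```

```text
[ 0.41280651 -0.27636492  0.1892662 ]
```

View pics/end.png

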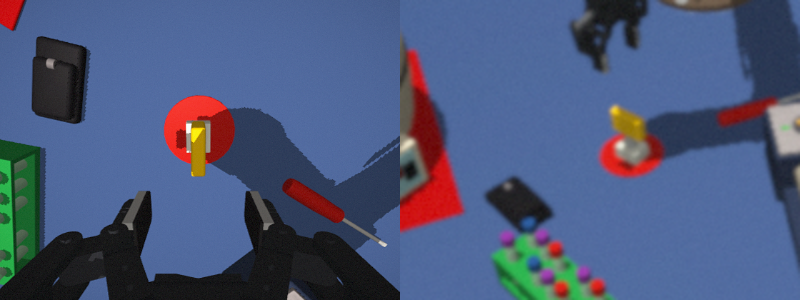

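The key stands upright in the middle of the pad (left (199,140), right (632,140)) and the gripper is clear of it.

```bash
python3 -c "
from rig import order;print(order.hand_in())"
```

```text
the job is handed in; nothing more can be done
None
```

I turned both screws clockwise to their green marks with the key, stood the key upright on the red pad, and handed the job in at about 24.5 s of the 58 s allowed; no verdict came back.

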